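# Snug the sweet jar's lid and put its tray away

### The arm

A 7-joint arm with a two-finger parallel gripper is mounted at the origin on the work surface. World frame = base frame: x ahead of the robot, y to its left, z up, the work surface at z = 0. Lengths are in mm, angles in rad, forces in N, time in s.
With the tool pointing down it reaches from about 400 to 875 mm from the base axis. Payload 4.4 kg.
Tool frame: the origin (TCP) lies at the very end of the fingers, on their centre line; the grasp point (between the pads) lies 19 mm behind it; y points along the fingers, x is the direction in which the jaws open and shut, and the axes are right-handed (so a half turn about y gives the same grasp; the last joint's range is limited). The gripper opens to 85 mm and grips with 20 to 120 N. Pads are 22 mm wide; open, the fingers measure 114 mm over their backs; the gripper's body (76 mm by 85 mm) begins 54 mm behind the grasp point. The pads swing forward as they close: fully open they stand 13 mm farther back than shut.
Start: joints at [-1.374, 0.628, 0.038, 1.517, -0.027, 0.996, -0.02], TCP at [168.836, 627.704, 231.313] pointing down, gripper open.
Joint ranges: [-3.06, 3.06], [-0.37, 2.12], [-1.25, 1.32], [0.18, 2.47], [-1.1, 4.24], [0.23, 1.98], [-2.94, 2.94]. Speed limits (rad/s): [2.57, 2.57, 3.14, 3.14, 3.14, 3.14, 3.14].

### API

Orientations are given as [roll, pitch, yaw] about the fixed x, y, z axes, in that order (R = Rz(yaw) Ry(pitch) Rx(roll)).
In Python, from cell import readout, eyes, finish_job gives the robot as it stands. The module is installed in compiled form; this text tells all that it offers.
- The arm moves only by the tool apply_moves, never from a script. Its argument "commands" is a list that holds one entry, the list of rows, each a list of 6 numbers: the shift along the tool's x, y, z in units of 0.04 m (1.0 is 0.04 m), then the turn, a rotation vector about the tool's x, y, z in units of 5 degrees (1.0 is 5 degrees). A call has 1 to 8 rows; each row shifts and turns the pose as measured when the row begins, along the tool's axes as they then stand; what a row does not reach is not made up. A row lasts 1/12 s, in which the tool goes at most 41.7 mm and 7.16 degrees, less where a joint would pass 70% of its speed; a pose out of reach is approached as far as the arm can. A call with a number of a shift or a turn outside -1 to 1 is refused whole. A call with a gripper value outside its range is refused whole. "claw" is the finger opening in mm, from 0 to 85.4, set as the call begins (left out, the last holds). The fingers move at their own pace and stop on an object; the grip force is fixed at half the most. Time passes only in rows, so rows that do not move let the fingers close. It gives the time, the measured TCP pose, the force and the opening at its end, in the units of the state.
- readout.read_state(): the state, without advancing time (a new reading comes with each control period).
- eyes.get_image(name): name is "scene" or "top" or "wrist"; returns a dict with "image" (384x512x3 uint8, red, green, blue), "mtx" (3x3 intrinsics, pixels), "rvec" (rotation vector, rad) and "tvec" (3), from world to camera coordinates, as OpenCV has them. Camera axes: x right, y down, z forward; pixel columns grow to the right and rows downward; lengths in mm; the calibration is good to about 2 mm. A picture is of the moment at which its call begins. There is no depth.
- finish_job(): hands the job in, once; it reports no verdict.
The state is a dict: "clock": time; "qpos": joint angles; "qd": joint speeds; "tau": joint torques, N m; "eef_pos": TCP position; "tool_rot": TCP orientation; "force": force on the tool from outside, world axes, zero at the start; "torque": the same for the moment, N m; "width": finger opening in mm.
Only numpy, scipy, OpenCV 4.12 (cv2) and the standard library are available. Lean on these libraries where they do the work, as an engineer would, in place of code of your own. Each camera call takes 0.05 s, during which the arm holds its last target. There are 200 camera calls.

### The job

The sweet jar on the pulled-out tray has its lid only loosely on: turn the lid clockwise by its bar until it is snug, a little past the point where the gasket begins to resist, but do not overtighten it. Only then push the tray fully home under the wire shelf, let go, and leave the other things on the counter where they are.

Things in the scene. Friction and masses are not known exactly. Their poses are not given: they have to be found in the camera images.
- lid_bar (a point): Jar's screw lid: aluminium disc 110 mm across, 20 mm thick, with a straight black grip bar across its top, 120 mm long, 16 mm wide, 30 mm high. The point is the middle of the bar's top face, on the screw axis, 0.192 m above the counter when snug, up to 3 mm higher when loose. x axis along the bar, z up. The jar (108 mm across) is fixed on the tray and does not turn.
- screw (a joint): First part of the lid's turn, rad, growing clockwise from above (tightening): loose at the start, -1.3 to -0.8, and 0 when the lid first meets its gasket and can run no further freely. There the bar points exactly along the tray's slide. It runs freely at about 0.18 N m, that is 4 N pushed squarely on the bar 45 mm from the axis.
- squeeze (a joint): Further clockwise turn of the lid once the gasket is met, rad, 0 before. The torque steps up to 0.30 N m and rises by 0.10 N m per 0.1 rad. Snug is 0.1 to 0.3 (0.4 to 0.6 N m, or 9 to 13 N at 45 mm from the axis); under 0.06 is still loose, over 0.4 is overtightened. It stays as left up to 0.3. The bar's whole turn is screw plus squeeze.
- tray_lip (a point): Upright front lip of the dark wooden tray, on the side nearest the robot: a plate 150 mm wide, 10 mm thick, from 14 to 80 mm above the counter. The point is the middle of the upper edge of its front face. x axis is the direction in which the tray is pushed home (away from the robot), z up. The jar's axis is 120 mm behind the point along x, the jar's side 66 mm.
- tray (a joint): How far the tray stands out in m: 0 is fully home against its stop, starts 0.11 to 0.14. It slides stiffly with about 8 N and stays where it is left; the lip is pushed along its x axis.
- stand: Fixed stand on the counter: black base 230 by 240 mm, two aluminium posts, wire shelf 250 mm wide, 254 to 267 mm above the counter. Origin on the counter under the jar's axis when the tray is home; x axis is the direction of pushing home, z up. The shelf reaches from x = +6 to +130 mm, so the lid is reached only with the tray out.
- tea_tin: Bystander: upright can 72 mm across and 110 mm high, beside the stand. Origin under its centre.
- gift_box: Bystander: flat paper box 130 by 90 by 50 mm, beside the stand. Origin under its centre.
- jam_jar: Bystander: closed jar 72 mm across and 100 mm high, beside the stand. Origin under its centre.

How it is judged (in metres and radians):
On the way, in this order (a step that is already met when the one before it is completed fails the run):
1. the lid is snug while the tray still stands out (by more than 60 mm) (value of joint squeeze between 0.06 and 0.4 rad and value of joint tray above 0.06 m), for 0.2 s.
2. the tray is pushed fully home (within 5 mm of its stop) (value of joint tray below 0.005 m), for 0.2 s.
At the end, for the whole second after the job is handed in: The lid is snug (turned 0.06 to 0.40 rad past first gasket contact), the tray is home within 5 mm, and the bystanders are at rest (value of joint squeeze between 0.06 and 0.4 rad and value of joint tray below 0.005 m and linear speed of each of tea_tin, gift_box, jam_jar below 0.02 m/s); the robot touches nothing.
It fails at once if the lid is overtightened (more than 0.40 rad past first gasket contact) (value of joint squeeze above 0.4 rad).
It fails at once if a bystander is shifted by more than 25 mm or tipped over (distance of any of tea_tin, gift_box, jam_jar from where it was at the start of the episode above 0.025 m or angle between any of tea_tin, gift_box, jam_jar's own z axis and vertical above 0.5 rad).
It also fails if it takes over 58 s, if anything falls off the work surface, if the arm or the gripper's body presses on something with over 40 N, if the wrist force passes 120 N, or if a joint passes its speed limit or range.

## Working session

There is one attempt and no reset: what is moved stays moved. The work goes in short steps, Python scripts to look and compute and a tool call to move; the robot and the scene stay as the last step left them, time stands still between calls to the robot, and variables do not carry over. Pictures are saved under pics/ and viewed, about 8 in all and at most 12, crops included, and the job is handed in when it is done.

Besides the shell and the picture viewer there is one more tool, called by a JSON object that holds its "fn" and its "kwargs". apply_moves: Moves the arm, as the interface text tells. Shifts and turns lie within -1 to 1; 1 stands for 0.04 m of shift or 5 degrees of turn. Its arguments: {"type":"object","properties":{"commands":{"type":"array"},"claw":{"type":"number"}},"required":["commands"]}

```bash
mkdir -p pics; cat > h.py <<'E'
import numpy as np, cv2
from cell import readout, eyes, finish_job
def shot(n,f=None):
    d=eyes.get_image(n)
    if f: cv2.imwrite('pics/'+f,d['image'][:,:,::-1])
    return d
def ray(d,u,v,z):
    R=cv2.Rodrigues(np.array(d['rvec'],float))[0]; t=np.array(d['tvec'],float).ravel()
    p=cv2.undistortPoints(np.array([[[u,v]]],float),np.array(d['mtx'],float),None)[0,0]
    o=-R.T@t; r=R.T@np.array([p[0],p[1],1]); return o+r*(z-o[2])/r[2]
def proj(d,P):
    return cv2.projectPoints(np.array(P,float).reshape(-1,1,3),np.array(d['rvec'],float),np.array(d['tvec'],float),np.array(d['mtx'],float),None)[0][:,0]
E
python3 - <<'E'
from h import *
import pickle
a=shot('scene');b=shot('top');c=shot('wrist')
pickle.dump((a,b,c),open('s0.pkl','wb'))
cv2.imwrite('pics/a.png',a['image'][:,:,::-1]);cv2.imwrite('pics/b.png',b['image'][:,:,::-1])
print(readout.read_state())
for d in(a,b,c):
    R=cv2.Rodrigues(np.array(d['rvec'],float))[0];print(-R.T@np.array(d['tvec']).ravel(),d['mtx'][0][0])
E
```

```text
{'clock': 0.15, 'qpos': array([-1.37381518,  0.62913021,  0.03841868,  1.51812797, -0.027023  ,
        0.99631202, -0.02002437]), 'qd': array([ 0.00155052, -0.00177284,  0.00054867, -0.00371644, -0.00161721,
        0.00146967,  0.00068591]), 'tau': array([ 1.30834414e-03, -5.63800228e+01,  1.22740701e+00, -1.93649179e+01,
        1.10381030e-02,  7.38231582e-03,  2.14478632e-06]), 'eef_pos': array([168.6704103 , 627.24339596, 230.60533904]), 'tool_rot': array([-1.57076631e+00,  1.46132930e-03,  1.30800260e+00]), 'force': array([-0.33686374, -0.27470438,  0.49151659]), 'torque': array([ 0.00422688, -0.00530927, -0.01041895]), 'width': 85.39682640420578}
[1095.42587792  451.19531989  789.53315113] 415.74640786940967
[ 396.08335246   48.22439978 1077.82485999] 426.4761703789644
[104.8743663  644.28621404 372.83012477] 282.3987220471843
```

View pics/a.png

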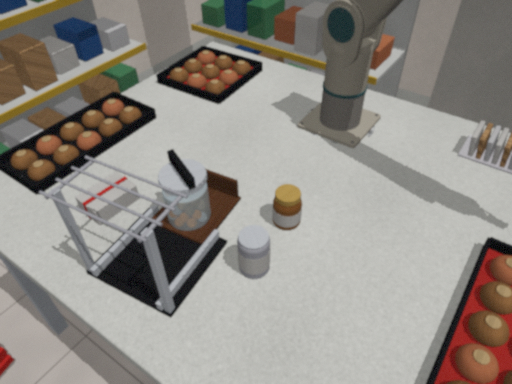

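View pics/b.png

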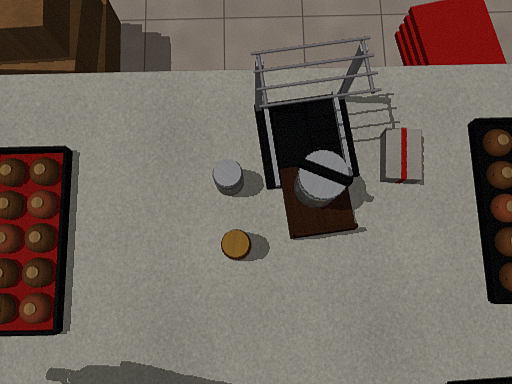

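The scene view shows the stand with its wire shelf at the left and the tray pulled out toward the robot. The tin, jam jar and box stand beside it. In the top view the bar runs from about (300,167) to (352,184), and the lip's front edge from (291,238) to (357,227).

```bash
python3 - <<'E'
from h import *
import pickle
a,b,c=pickle.load(open('s0.pkl','rb'))
for d,n,(u0,v0,u1,v1) in((b,'top',(296,160,356,190)),(a,'scene',(160,145,198,192))):
    im=d['image'].astype(int); m=np.zeros(im.shape[:2],np.uint8)
    m[v0:v1,u0:u1]=(im.max(2)<45)[v0:v1,u0:u1]
    k,l,s,ce=cv2.connectedComponentsWithStats(m); i=1+np.argmax(s[1:,4]); 
    cs=cv2.findContours((l==i).astype(np.uint8),0,1)[0][0]
    r=cv2.minAreaRect(cs); bx=cv2.boxPoints(r); print(n,s[i],r)
    q=[ray(d,*p,194)[:2] for p in bx]; print(np.round(q,0).tolist(), np.round(np.mean(q,0)))
for nm,p,z in(('lipL',(291,238),80),('lipR',(357,227),80),('tin',(228,174),110),('jam',(236,243),100),('baseFL',(268,187),10),('baseFR',(357,175),10),('box',(387,180),50),('boxb',(421,184),50),('boxc',(387,130),50),('lidc',(325,175),172),('shelfL',(268,105),267),('shelfR',(382,91),267)):
    print(nm,np.round(ray(b,*p,z)))
big=cv2.resize(b['image'][60:260,210:440,::-1],None,fx=3,fy=3,interpolation=cv2.INTER_CUBIC);cv2.imwrite('pics/b2.png',big)
E
```

```text
top [296 160  60  30 680] ((325.5, 174.5), (29.0, 59.0), 90.0)
[[636.0, -47.0], [633.0, -173.0], [570.0, -169.0], [573.0, -44.0]] [ 603. -108.]
scene [169 151  25  37 296] ((181.0692901611328, 169.09814453125), (41.85759353637695, 7.785224437713623), 54.78240966796875)
[[608.0, -157.0], [588.0, -156.0], [645.0, -32.0], [663.0, -34.0]] [626. -95.]
lipL [479. -40.  80.]
lipR [ 502. -196.   80.]
tin [629. 104. 110.]
jam [469.  88. 100.]
baseFL [616.   8.  10.]
baseFR [ 643. -221.   10.]
box [ 619. -284.   50.]
boxb [ 607. -367.   50.]
boxc [ 748. -294.   50.]
lidc [ 607. -111.  172.]
shelfL [731.  13. 267.]
shelfR [ 756. -218.  267.]
```

View pics/b2.png

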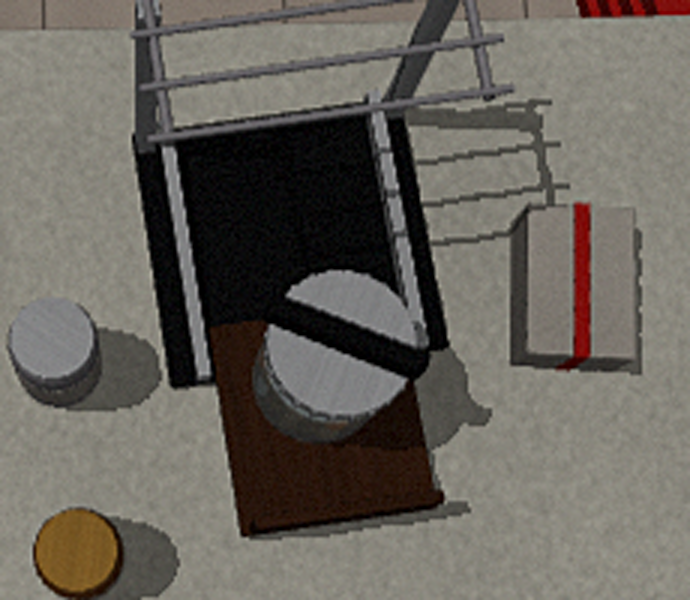

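{"fn": "apply_moves", "kwargs": {"commands": [[[-0.6,-0.3,-0.6,0,0,0],[-0.6,-0.3,-0.6,0,0,0],[-0.6,-0.3,-0.6,0,0,0],[-0.6,-0.3,-0.6,0,0,0],[-0.6,-0.3,-0.6,0,0,0],[-0.6,-0.3,-0.6,0,0,0],[-0.6,-0.3,-0.6,0,0,0],[-0.6,-0.3,-0.6,0,0,0]]], "claw": 85}}

```text
clock: 0.82
eef_pos: [301.7, 387.5, 322.8]
tool_rot: [-1.564, 0.01, 1.324]
force: [0.9, 0.4, 0.4]
width: 85.0
```

{"fn": "apply_moves", "kwargs": {"commands": [[[-0.7,0,-0.7,0,0,0],[-0.7,0,-0.7,0,0,0],[-0.7,0,-0.7,0,0,0],[-0.7,0,-0.7,0,0,0],[-0.7,0,-0.7,0,0,0],[-0.7,0,-0.7,0,0,0],[-0.7,0,-0.7,0,0,0],[-0.7,0,-0.7,0,0,0]]]}}

```text
clock: 1.48
eef_pos: [469.5, 103.9, 326.6]
tool_rot: [-1.567, 0.002, 1.329]
force: [1.0, 0.8, -1.6]
width: 84.9
```

{"fn": "apply_moves", "kwargs": {"commands": [[[-0.6,0,-0.6,0,0,0],[-0.6,0,-0.6,0,0,0],[-0.6,0,-0.6,0,0,0],[-0.6,0,-0.6,0,0,0],[0,0,0,0,1,0],[0,0,0,0,1,0],[0,0,0,0,1,0],[0,0,0,0,1,0]]]}}

```text
clock: 2.15
eef_pos: [544.3, -34.2, 325.0]
tool_rot: [-1.572, 0.009, 0.946]
force: [0.1, 0.6, 0.9]
width: 84.6
```

{"fn": "apply_moves", "kwargs": {"commands": [[[0,0,0,0,1,0],[0,0,0,0,1,0],[0,0,0,0,1,0],[0,0,0,0,1,0],[0,0,0,0,1,0],[0,0,0,0,1,0],[0,0,0,0,1,0],[0,0,0,0,1,0]]]}}

```text
clock: 2.82
eef_pos: [542.4, -34.7, 322.8]
tool_rot: [-1.577, 0.011, 0.21]
force: [-0.1, 1.0, 0.6]
width: 85.3
```

{"fn": "apply_moves", "kwargs": {"commands": [[[0,0,0,0,1,0],[0,0,0,0,1,0],[0,0,0,0,1,0],[0,0,0,0,1,0],[0,0,0,0,1,0],[0,0,0,0,0.9,0],[0.9,0,-0.5,0,0,0],[0.9,0,-0.5,0,0,0]]]}}

```text
clock: 3.48
eef_pos: [593.2, -84.8, 319.3]
tool_rot: [-1.575, 0.02, -0.32]
force: [0.5, -1.0, 1.0]
width: 84.8
```

{"fn": "apply_moves", "kwargs": {"commands": [[[0,0,0,0,0,0]]]}}

```text
clock: 3.57
eef_pos: [595.9, -90.5, 318.6]
tool_rot: [-1.58, 0.016, -0.325]
force: [-1.0, -0.2, 0.3]
width: 85.1
```

```bash
python3 - <<'E'
from h import *
import pickle
w=shot('wrist','w1.png'); pickle.dump(w,open('w1.pkl','wb'))
s=readout.read_state();print(s['eef_pos'],s['tool_rot'],s['qpos'])
print(proj(w,[s['eef_pos']]),proj(w,[[608,-108,194]]))
E
```

```text
[594.17978528 -87.73870298 318.48681017] [-1.57791746  0.01961681 -0.32358589] [-0.3020821   0.55960578  0.67320789  1.53551841 -0.35674298  1.19439637
  0.11174923]
[[258.05281129 233.97051185]] [[281.23045465 195.29006585]]
```

View pics/w1.png

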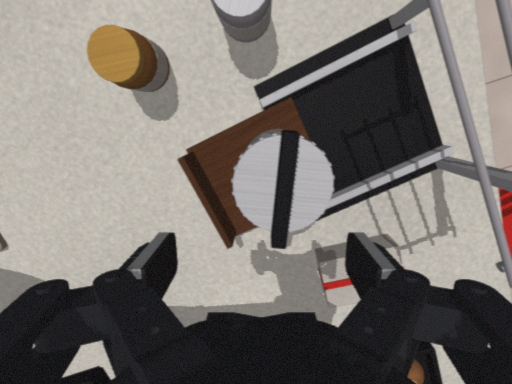

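The wrist view shows the lid disc around (283,182), the bar from (290,131) to (279,247), and the lip's front edge from (180,158) to (229,247).

```bash
python3 - <<'E'
from h import *
import pickle
w=pickle.load(open('w1.pkl','rb'))
im=w['image'].astype(int)
m=np.zeros(im.shape[:2],np.uint8); m[120:255,262:308]=(im.max(2)<55)[120:255,262:308]
m=cv2.morphologyEx(m,cv2.MORPH_OPEN,np.ones((7,7)))
k,l,s,ce=cv2.connectedComponentsWithStats(m); i=1+np.argmax(s[1:,4])
r=cv2.minAreaRect(cv2.findContours((l==i).astype(np.uint8),0,1)[0][0]); print(s[i],r)
bx=cv2.boxPoints(r); q=np.array([ray(w,*p,194)[:2] for p in bx]); print(q.round(),q.mean(0))
e=[(q[j]+q[(j+1)%4])/2 for j in range(4)]
for j in (0,1):
    d=e[j]-e[j+2]; print(np.linalg.norm(d),np.degrees(np.arctan2(d[1],d[0])))
g=((im.min(2)>95)&(np.ptp(im,axis=2)<14)).astype(np.uint8)
R=cv2.Rodrigues(np.array(w['rvec'],float))[0];print('cam',-R.T@np.array(w['tvec']).ravel())
for n,p,z in(('lidL',(233,183),172),('lidR',(334,183),172),('lidtop',(284,131),172),('lidbot',(282,234),172),('lip1',(180,158),80),('lip2',(229,247),80),('railL',(262,104),20),('railL2',(410,28),20),('baseFL',(256,90),10),('trayedge',(189,151),14),('trayedge2',(294,98),14)):print(n,ray(w,*p,z).round(1))
E
```

```text
[ 272  130   26  118 1850] ((284.3403015136719, 188.43234252929688), (16.579692840576172, 118.02190399169922), 5.856013774871826)
[[ 580. -157.]
 [ 628.  -47.]
 [ 642.  -54.]
 [ 596. -164.]] [ 611.6302278  -105.48477317]
16.24868287408578 155.51825280470058
119.43282996275748 66.96698939242404
cam [618.21886445 -28.32374317 460.35771926]
lidL [563.  -85.7 172. ]
lidR [ 663.6 -119.2  172. ]
lidtop [630.  -51.5 172. ]
lidbot [ 594.5 -157.4  172. ]
lip1 [489.  -48.2  80. ]
lip2 [ 506.1 -194.    80. ]
railL [616.9 -15.6  20. ]
railL2 [843.3  14.2  20. ]
baseFL [614.8   6.7  10. ]
trayedge [484.5 -46.   14. ]
trayedge2 [665.2 -22.7  14. ]
```

{"fn": "apply_moves", "kwargs": {"commands": [[[0.2,0,0,0,0.9,0],[0.35,0,-0.2,0,0,0],[0,0.5,0,0,0,0],[0,0.5,0,0,0,0],[0,0.5,0,0,0,0],[0,0.3,0,0,0,0],[0,0,0,0,0,0]]]}}

```text
clock: 4.2
eef_pos: [607.8, -98.9, 242.4]
tool_rot: [-1.576, 0.024, -0.405]
force: [0.1, 0.3, -0.3]
width: 85.1
```

```bash
cat > st.py <<'E'
from h import *
P=[];
for i in range(1):
    s=readout.read_state()
print(s['clock'],s['eef_pos'].round(1),np.degrees(s['tool_rot']).round(2),'F',s['force'].round(2),'T',s['torque'].round(3),s['width'])
E
python3 st.py
```

```text
4.2 [607.8 -98.9 242.4] [-90.3    1.37 -23.18] F [ 0.14  0.28 -0.32] T [-0.056  0.033  0.011] 85.12577862816165
```

{"fn": "apply_moves", "kwargs": {"commands": [[[0.15,0,-0.12,0,0,-0.25],[0,0.5,0,0,0,0],[0,0.5,0,0,0,0],[0,0.3,0,0,0,0],[0,0,0,0,0,0]]]}}

```text
clock: 4.62
eef_pos: [611.2, -102.1, 191.3]
tool_rot: [-1.573, 0.001, -0.401]
force: [-1.0, 0.1, 0.3]
width: 85.3
```

```bash
python3 - <<'E'
import st
from h import *
w=shot('wrist','w2.png')
E
```

```text
4.6167 [ 611.2 -102.1  191.3] [-9.010e+01  5.000e-02 -2.297e+01] F [-1.02  0.09  0.32] T [-0.028  0.01   0.043] 85.27538396598966
```

View pics/w2.png

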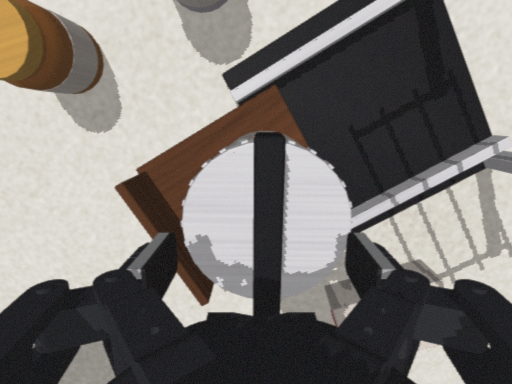

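The bar now stands upright in the view at column 270 (rows 132–312), with the finger middle near column 260.

```bash
python3 - <<'E'
from h import *
w=shot('wrist'); s=readout.read_state(); im=w['image'].astype(int)
m=np.zeros(im.shape[:2],np.uint8); m[120:300,240:305]=(im.max(2)<75)[120:300,240:305]
for v in(150,180,210,240):
    c=np.where(m[v])[0]; print(v,c.min(),c.max(),ray(w,c.min(),v,194)[:2].round(1),ray(w,c.max(),v,194)[:2].round(1))
print(proj(w,[s['eef_pos']]),'top end',ray(w,269,132,194), 'bot',ray(w,267,313,194))
y=s['tool_rot'][2]; 
for v in (150,210,240):
    c=np.where(m[v])[0]; p=ray(w,c.mean(),v,194)-s['eef_pos']; print('tool x',p[0]*np.cos(y)+p[1]*np.sin(y),'z',-p[0]*np.sin(y)+p[1]*np.cos(y))
print(s['eef_pos'],s['tool_rot'])
E
```

```text
150 253 283 [626.1 -56.4] [639.8 -62.2]
180 253 282 [620.  -70.4] [633.6 -76.2]
210 253 281 [613.6 -85.3] [627.1 -91. ]
240 253 280 [ 606.7 -101. ] [ 620.2 -106.7]
[[264.20089357 238.5305473 ]] top end [636.72800312 -51.42600509 194.        ] bot [ 595.85424608 -146.67983446  194.        ]
tool x 1.7604312331054146 z 48.01154936066244
tool x 1.4216306520213218 z 16.579243408134158
tool x 1.2369753986409833 z -0.5521924395193938
[ 612.5466504  -102.84290581  193.32130779] [-1.57222641 -0.00267565 -0.4009337 ]
```

{"fn": "apply_moves", "kwargs": {"commands": [[[0.04,0.3,-0.08,0,0,0],[0,0.3,0,0,0,0],[0,0,0,0,0,0]]]}}

```text
clock: 4.97
eef_pos: [615.0, -107.1, 170.7]
tool_rot: [-1.571, -0.008, -0.4]
force: [-0.5, 0.4, -0.1]
width: 84.9
```

```bash
python3 st.py
```

```text
4.9667 [ 615.  -107.1  170.7] [-90.    -0.48 -22.92] F [-0.46  0.42 -0.08] T [ 0.021  0.048 -0.019] 84.91587527803732
```

Close on the bar.

{"fn": "apply_moves", "kwargs": {"commands": [[[0,0,0,0,0,0],[0,0,0,0,0,0],[0,0,0,0,0,0],[0,0,0,0,0,0],[0,0,0,0,0,0],[0,0,0,0,0,0],[0,0,0,0,0,0],[0,0,0,0,0,0]]], "claw": 0}}

```text
clock: 5.63
eef_pos: [614.0, -106.8, 171.5]
tool_rot: [-1.57, -0.006, -0.402]
force: [0.5, -0.2, -1.6]
width: 14.9
```

```bash
python3 st.py
```

```text
5.6333 [ 614.  -106.8  171.5] [-89.93  -0.34 -23.02] F [ 0.52 -0.2  -1.61] T [-0.084 -0.046 -0.169] 14.883836549004608
```

{"fn": "apply_moves", "kwargs": {"commands": [[[0,0,0,0,0.6,0],[0,0.01,0,0,0.6,0],[0,0,0,0,0.6,0],[0,0.01,0,0,0.6,0],[0,0,0,0,0.6,0],[0,0.01,0,0,0.6,0],[0,0,0,0,0.6,0],[0,0,0,0,0,0]]]}}

```text
clock: 6.3
eef_pos: [614.2, -107.0, 170.6]
tool_rot: [-1.569, -0.006, -0.778]
force: [-0.8, 0.9, -0.0]
width: 14.6
```

```bash
python3 st.py
```

```text
6.3 [ 614.2 -107.   170.6] [-89.9   -0.37 -44.6 ] F [-0.83  0.91 -0.03] T [-0.     0.131 -0.011] 14.573398896872707
```

{"fn": "apply_moves", "kwargs": {"commands": [[[0,0,0,0,0.8,0],[0,0.01,0,0,0.8,0],[0,0,0,0,0.8,0],[0,0.01,0,0,0.8,0],[0,0,0,0,0.8,0],[0,0.01,0,0,0.8,0],[0,0,0,0,0.8,0],[0,0,0,0,0,0]]]}}

```text
clock: 6.97
eef_pos: [614.2, -107.3, 169.5]
tool_rot: [-1.568, -0.006, -1.272]
force: [0.2, 1.2, -0.6]
width: 14.7
```

```bash
python3 - <<'E'
import st
from h import *
shot('wrist','w3.png')
E
```

```text
6.9667 [ 614.2 -107.3  169.5] [-89.81  -0.37 -72.87] F [ 0.18  1.24 -0.59] T [ 0.003  0.218 -0.049] 14.661549929651082
```

View pics/w3.png

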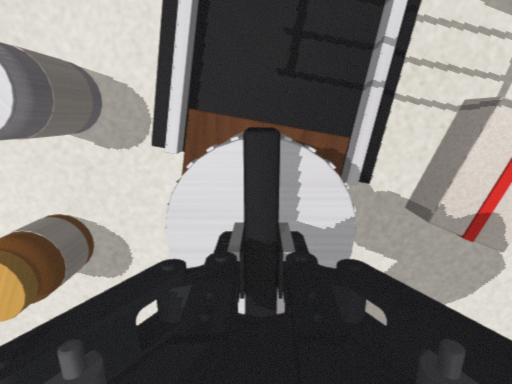

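The bar is held squarely between the pads. The rails are visible, the left one from (185,0) to (172,152) and the right one from (398,0) to (347,180), so I can use them to check the slide direction.

```bash
python3 - <<'E'
from h import *
w=shot('wrist');im=cv2.cvtColor(w['image'],cv2.COLOR_RGB2GRAY)
# black base outer/inner dark->rail edges: fit line per boundary
for (u0,u1) in((150,215),(325,425)):
    L=[];Rr=[]
    for v in range(5,140,3):
        row=im[v,u0:u1].astype(int); c=np.where(row>110)[0]
        # longest run of bright bounded by dark both sides
        runs=np.split(c,np.where(np.diff(c)>1)[0]+1)
        runs=[r for r in runs if 8<len(r)<22 and r[0]>0 and r[-1]<u1-u0-1]
        if runs: r=runs[0]; L.append(ray(w,u0+r[0],v,20)[:2]); Rr.append(ray(w,u0+r[-1],v,20)[:2])
    for q in(L,Rr):
        if len(q)>5:
            a=cv2.fitLine(np.array(q,np.float32),cv2.DIST_HUBER,0,.01,.01).ravel(); print(len(q),np.degrees(np.arctan(a[1]/a[0])))
E
python3 st.py
```

```text
45 7.055768
45 7.0480742
44 6.971674
44 6.998087
7.0667 [ 614.2 -107.4  169.5] [-89.8   -0.36 -72.73] F [-0.23 -0.29 -1.04] T [-0.112  0.08  -0.176] 14.859397196147066
```

{"fn": "apply_moves", "kwargs": {"commands": [[[0,0,0,0,0.5,0],[0,0,0,0,0.5,0],[0,0,0,0,0.5,0],[0,0,0,0,0.4,0],[0,0,0,0,0,0]]]}}

```text
clock: 7.48
eef_pos: [614.2, -107.4, 169.2]
tool_rot: [-1.567, -0.005, -1.428]
force: [-0.1, 0.4, 0.7]
width: 14.7
```

```bash
python3 st.py
```

```text
7.4833 [ 614.2 -107.4  169.2] [-89.75  -0.3  -81.79] F [-0.08  0.36  0.74] T [-0.077  0.227  0.075] 14.666833023879956
```

{"fn": "apply_moves", "kwargs": {"commands": [[[0,0,0,0,0.4,0],[0,0,0,0,0.4,0],[0,0,0,0,0.4,0],[0,0,0,0,0.4,0],[0,0,0,0,0.4,0],[0,0,0,0,0.4,0],[0,0,0,0,0,0]]]}}

```text
clock: 8.07
eef_pos: [614.2, -107.6, 169.2]
tool_rot: [-1.567, -0.005, -1.619]
force: [-1.4, -0.6, 0.4]
width: 14.6
```

```bash
cat > bar.py <<'E'
from h import *
w=shot('wrist');im=w['image'].astype(int); L=[];R=[]
for v in range(136,215,3):
    c=np.where(im[v,225:305].max(1)<75)[0]
    if len(c)>15: L.append(ray(w,225+c.min(),v,192)[:2]);R.append(ray(w,225+c.max(),v,192)[:2])
for q in(L,R):
    a=cv2.fitLine(np.array(q,np.float32),cv2.DIST_HUBER,0,.01,.01).ravel(); print(len(q),'bar deg',np.degrees(np.arctan(a[1]/a[0])))
E
python3 st.py; python3 bar.py; python3 st.py
```

```text
8.0667 [ 614.2 -107.6  169.2] [-89.75  -0.28 -92.77] F [-1.36 -0.63  0.43] T [-0.142  0.208  0.316] 14.59505980433664
27 bar deg -2.5435886
27 bar deg -2.8928456
8.1167 [ 614.2 -107.6  169.1] [-89.76  -0.27 -92.72] F [-0.65 -0.67 -0.75] T [-0.159  0.179  0.228] 14.899292357996092
```

{"fn": "apply_moves", "kwargs": {"commands": [[[0,0,0,0,0.4,0],[0,0,0,0,0,0],[0,0,0,0,0,0],[0,0,0,0,0,0],[0,0,0,0,0,0]]]}}

```text
clock: 8.53
eef_pos: [614.2, -107.6, 169.2]
tool_rot: [-1.566, -0.004, -1.643]
force: [0.3, -0.7, -0.3]
width: 14.8
```

```bash
python3 st.py; python3 bar.py
```

```text
8.5333 [ 614.2 -107.6  169.2] [-89.75  -0.24 -94.14] F [ 0.31 -0.7  -0.26] T [-0.13   0.129  0.178] 14.845721520556829
27 bar deg -4.0525937
27 bar deg -4.6304445
```

{"fn": "apply_moves", "kwargs": {"commands": [[[0,0,0,0,0,0],[0,0,0,0,0,0],[0,0,0,0,0,0],[0,0,0,0,0,0],[0,0,0,0,0,0],[0,0,0,0,0,0],[0,0,0,0,0,0],[0,0,0,0,0,0]]], "claw": 85}}

```text
clock: 9.25
eef_pos: [615.1, -107.5, 169.7]
tool_rot: [-1.564, -0.003, -1.644]
force: [-0.6, -0.9, 1.0]
width: 85.0
```

{"fn": "apply_moves", "kwargs": {"commands": [[[0,-0.6,0,0,0,0],[0,-0.8,0,0,0,0],[0,-0.8,0,0,0,0],[0,-0.8,0,0,0,0],[0,-0.4,0,0,0,0],[0,0,0,0,0,0]]]}}

```text
clock: 9.75
eef_pos: [612.7, -106.6, 309.1]
tool_rot: [-1.57, -0.003, -1.646]
force: [-0.4, 0.0, -0.4]
width: 85.3
```

```bash
python3 - <<'E'
import st
from h import *
w=shot('wrist','w4.png'); print(proj(w,[[614,-107,192]]))
E
```

```text
9.75 [ 612.7 -106.6  309.1] [-89.97  -0.19 -94.29] F [-0.36  0.05 -0.43] T [-0.018  0.025 -0.006] 85.28827218797375
[[260.43464035 184.05718584]]
```

View pics/w4.png

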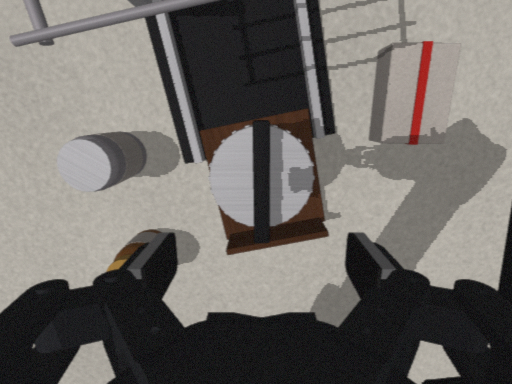

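The bar stayed where it was left, from (262,121) to (261,241). The lip's front edge runs from (228,252) to (327,236).

```bash
python3 - <<'E'
from h import *
w=shot('wrist');im=w['image'].astype(int); L=[];R=[]
for v in range(126,236,3):
    c=np.where(im[v,245:280].max(1)<75)[0]
    if len(c)>8: L.append(ray(w,245+c.min(),v,192)[:2]);R.append(ray(w,245+c.max(),v,192)[:2])
for q in(L,R):
    a=cv2.fitLine(np.array(q,np.float32),cv2.DIST_HUBER,0,.01,.01).ravel(); print(len(q),'bar deg',np.degrees(np.arctan(a[1]/a[0])))
for p in((227,246),(228,252),(327,230),(327,237)): print(p,ray(w,*p,80).round(1),ray(w,*p,14).round(1))
E
```

```text
37 bar deg -4.1168547
37 bar deg -3.920374
(227, 246) [499.5 -50.3  80. ] [467.9 -39.5  14. ]
(228, 252) [490.  -50.8  80. ] [456.8 -40.   14. ]
(327, 230) [ 513.  -193.5   80. ] [ 483.9 -208.2   14. ]
(327, 237) [ 502.3 -193.3   80. ] [ 471.3 -208.    14. ]
```

{"fn": "apply_moves", "kwargs": {"commands": [[[0.2,0,-0.9,0,-1,0],[0.2,0,-0.9,0,0,0],[0.1,0,-0.9,0,0,0],[0.1,0,-0.9,0,0,0],[0.1,0,-0.9,0,0,0],[0,0,0,0,-1,0],[0,0,0,0,-1,0],[0,0,0,0,-1,0]]], "claw": 0}}

```text
clock: 10.52
eef_pos: [414.6, -128.1, 291.4]
tool_rot: [-1.599, 0.012, -1.279]
force: [0.1, -0.5, 0.2]
width: -0.3
```

{"fn": "apply_moves", "kwargs": {"commands": [[[0,0,0,0,-1,0],[0,0,0,0,-1,0],[0,0,0,0,-1,0],[0,0,0,0,-1,0],[0,0,0,0,-1,0],[0,0,0,0,-1,0],[0,0,0,0,-1,0],[0,0,0,0,-1,0]]]}}

```text
clock: 11.18
eef_pos: [405.3, -121.6, 280.2]
tool_rot: [-1.592, 0.051, -0.543]
force: [-0.5, -0.7, 0.6]
width: 0.0
```

{"fn": "apply_moves", "kwargs": {"commands": [[[0,0,0,0,-1,0],[0,0,0,0,-1,0],[0,0,0,0,-1,0],[0,0,0,0,-1,0],[0,0,0,0,-1,0],[0,0,0,0,-1,0],[0,0,0,0,0,0]]]}}

```text
clock: 11.77
eef_pos: [397.5, -116.4, 270.5]
tool_rot: [-1.557, 0.076, 0.015]
force: [0.5, 0.1, 0.6]
width: 0.2
```

{"fn": "apply_moves", "kwargs": {"commands": [[[0.5,0,-0.2,0,-0.6,-0.5],[0.3,0,-0.15,-0.1,-0.6,-0.4],[0,0,0,0,0,0]]]}}

```text
clock: 12.02
eef_pos: [428.3, -127.7, 264.8]
tool_rot: [-1.559, 0.001, 0.118]
force: [-0.8, -0.2, -0.2]
width: 0.2
```

```bash
python3 st.py
```

```text
12.0167 [ 428.3 -127.7  264.8] [-8.933e+01  6.000e-02  6.750e+00] F [-0.75 -0.23 -0.18] T [-0.033  0.027  0.005] 0.18473629751352175
```

{"fn": "apply_moves", "kwargs": {"commands": [[[0,0.8,-0.05,-0.1,0,0],[0,0.8,0,0,0,0],[0,0.8,0,0,0,0],[0,0.8,0,0,0,0],[0,0.8,0,0,0,0],[0,0.8,0,0,0,0],[0,0.4,0,0,0,0],[0,0,0,0,0,0]]]}}

```text
clock: 12.68
eef_pos: [423.2, -125.5, 45.5]
tool_rot: [-1.564, 0.012, 0.093]
force: [-0.7, -0.1, 0.3]
width: 0.0
```

```bash
python3 - <<'E'
import st
from h import *
w=shot('scene')['image'][100:300,40:310,::-1]; cv2.imwrite('pics/s5.png',cv2.resize(w,None,fx=2.5,fy=2.5,interpolation=2))
E
```

```text
12.6833 [ 423.2 -125.5   45.5] [-89.61   0.7    5.32] F [-0.71 -0.15  0.32] T [ 0.011  0.03  -0.011] 0.006263594512399864
```

View pics/s5.png

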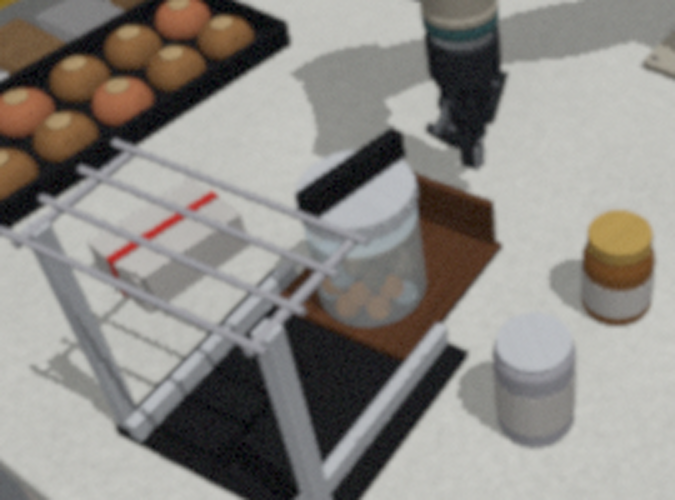

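The closed gripper stands in front of the lip, which is near (460,205) in this crop. The bar lies along the slide and the bystanders haven't moved.

{"fn": "apply_moves", "kwargs": {"commands": [[[0.4,0,-0.05,0,-0.2,-0.1],[0.4,0,-0.05,0,-0.1,0],[0.3,0,0,0,0,0],[0.2,0,0,0,0,0],[0.2,0,0,0,0,0],[0.2,0,0,0,0,0]]]}}

```text
clock: 13.23
eef_pos: [486.4, -122.4, 49.9]
tool_rot: [-1.562, 0.014, 0.109]
force: [-8.2, -3.6, -5.3]
width: -0.1
```

```bash
python3 st.py
```

```text
13.2333 [ 486.4 -122.4   49.9] [-89.51   0.82   6.25] F [-8.18 -3.64 -5.32] T [-0.79   1.712  0.032] -0.09258982390679692
```

{"fn": "apply_moves", "kwargs": {"commands": [[[0.3,0,0,0,0,0],[0.3,0,0,0,0,0],[0.3,0,0,0,0,0],[0.3,0,0,0,0,0]]]}}

```text
clock: 13.57
eef_pos: [516.5, -118.4, 50.1]
tool_rot: [-1.555, 0.046, 0.1]
force: [-8.0, -0.9, 6.1]
width: 0.1
```

```bash
python3 st.py
```

```text
13.5667 [ 516.5 -118.4   50.1] [-89.12   2.63   5.76] F [-8.   -0.95  6.1 ] T [-0.213  1.66   0.086] 0.07524192389295806
```

{"fn": "apply_moves", "kwargs": {"commands": [[[0.35,0.02,0,0,-0.05,-0.3],[0.35,0.02,0,0,-0.05,-0.2],[0.35,0,0,0,-0.05,-0.1],[0.35,0,0,0,0,-0.1],[0.35,0,0,0,0,-0.1]]]}}

```text
clock: 13.98
eef_pos: [564.9, -112.0, 48.4]
tool_rot: [-1.546, 0.014, 0.104]
force: [-8.2, -1.2, 4.0]
width: -0.6
```

```bash
python3 st.py
```

```text
13.9833 [ 564.9 -112.    48.4] [-88.58   0.79   5.98] F [-8.17 -1.18  4.05] T [-0.207  1.641  0.043] -0.5779182110521469
```

{"fn": "apply_moves", "kwargs": {"commands": [[[0.25,0,0,-0.1,-0.05,-0.1],[0.2,0,0,-0.1,-0.05,-0.1],[0.2,0,0,0,0,-0.1],[0.2,0,0,0,0,-0.1]]]}}

```text
clock: 14.32
eef_pos: [582.9, -110.3, 48.3]
tool_rot: [-1.559, 0.008, 0.107]
force: [-8.4, -1.0, 3.1]
width: 0.2
```

{"fn": "apply_moves", "kwargs": {"commands": [[[0.15,0,0,0,0,0],[0.15,0,0,0,0,-0.05]]]}}

```text
clock: 14.48
eef_pos: [586.3, -109.7, 48.5]
tool_rot: [-1.557, 0.02, 0.103]
force: [-7.6, -1.2, 3.3]
width: 0.2
```

{"fn": "apply_moves", "kwargs": {"commands": [[[0.15,0,0,0,0,0],[0.15,0,0,0,0,-0.05]]]}}

```text
clock: 14.65
eef_pos: [589.5, -109.2, 48.6]
tool_rot: [-1.554, 0.032, 0.1]
force: [-7.0, -1.2, 3.5]
width: 0.2
```

{"fn": "apply_moves", "kwargs": {"commands": [[[0.22,0,0,0,0,-0.2],[0.22,0,0,0,0,-0.1],[0.2,0,0,0,0,-0.1]]]}}

```text
clock: 14.9
eef_pos: [601.5, -107.5, 48.5]
tool_rot: [-1.549, 0.021, 0.095]
force: [-8.2, -1.6, 2.6]
width: -0.2
```

{"fn": "apply_moves", "kwargs": {"commands": [[[0.2,0,0,0,0,-0.1],[0.2,0,0,0,0,-0.1]]]}}

```text
clock: 15.07
eef_pos: [603.8, -107.0, 48.4]
tool_rot: [-1.544, 0.029, 0.091]
force: [-21.3, -1.5, 16.3]
width: 0.1
```

{"fn": "apply_moves", "kwargs": {"commands": [[[0.2,0,0,0,0,-0.1],[0.2,0,0,0,0,-0.1]]]}}

```text
clock: 15.23
eef_pos: [603.2, -106.8, 48.5]
tool_rot: [-1.538, 0.042, 0.087]
force: [-16.5, -1.4, 11.7]
width: 0.2
```

{"fn": "apply_moves", "kwargs": {"commands": [[[0.2,0,0,0,0,-0.1],[0.2,0,0,0,0,-0.1]]]}}

```text
clock: 15.4
eef_pos: [602.9, -106.6, 48.6]
tool_rot: [-1.531, 0.055, 0.082]
force: [-16.9, -1.2, 10.8]
width: 0.2
```

The force rose to 21 N and motion stopped, so this looks like the stop. I'll press once a little harder to confirm, then back off.

{"fn": "apply_moves", "kwargs": {"commands": [[[0.3,0,0,0,0,0],[0.3,0,0,0,0,0],[0.3,0,0,0,0,0]]]}}

```text
clock: 15.65
eef_pos: [600.9, -106.3, 48.9]
tool_rot: [-1.516, 0.127, 0.074]
force: [-26.9, -0.5, 23.6]
width: 0.3
```

{"fn": "apply_moves", "kwargs": {"commands": [[[-0.3,0,0,0,0,0],[-0.6,0,0,0,0,0],[-0.8,0,0,0,0,0],[-0.8,0,0,0,0,0],[-0.8,0,0,0,0,0],[0,-0.3,0,0,0,0],[0,0,0,0,0,0],[0,0,0,0,0,0]]]}}

```text
clock: 16.32
eef_pos: [458.8, -115.0, 84.2]
tool_rot: [-1.516, 0.139, 0.067]
force: [-0.4, 0.2, 0.1]
width: -0.0
```

```bash
python3 - <<'E'
import st
from h import *
w=shot('top'); cv2.imwrite('pics/t6.png',cv2.resize(w['image'][60:260,210:440,::-1],None,fx=3,fy=3,interpolation=cv2.INTER_CUBIC))
E
```

```text
16.3167 [ 458.8 -115.    84.2] [-86.85   7.95   3.86] F [-0.38  0.18  0.06] T [-0.076 -0.176  0.049] -0.0010490864736827706
```

View pics/t6.png

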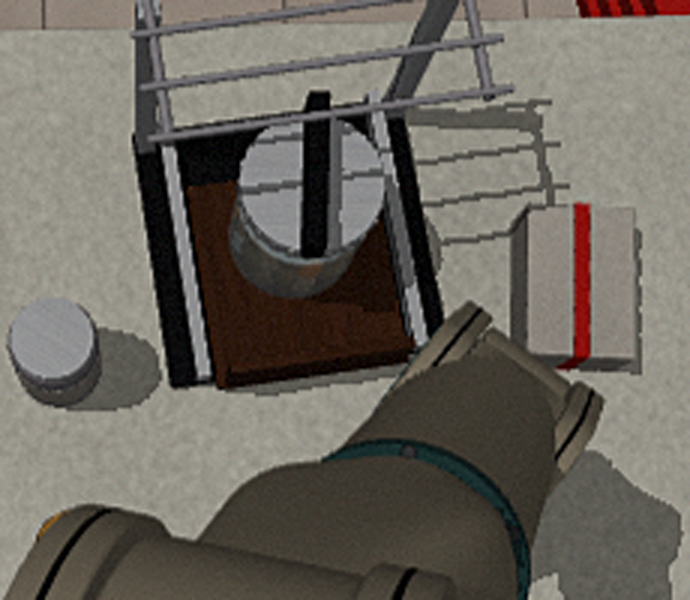

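The tray is in, with its lip front edge from about (220,387) to (414,360) in the crop and level with the base front. The bar lies along the slide. I'll check the travel numerically.

```bash
python3 - <<'E'
from h import *
import pickle
a,b,c=pickle.load(open('s0.pkl','rb')); d=shot('top')
u=np.array([np.cos(np.radians(7)),np.sin(np.radians(7))])
f=lambda d,p,z:ray(d,210+p[0]/3,60+p[1]/3,z)[:2]@u
print('lip before',f(b,(243,535),80),f(b,(442,503),80),'after',f(d,(220,387),80),f(d,(414,360),80))
print('shelf front rod',f(d,(150,138),264),f(d,(512,90),264))
print('lid left/right now',f(d,(238,195),172),f(d,(383,180),172),'before',f(b,(264,350),172),f(b,(412,330),172))
# bar ends at z=192
p=[ray(d,210+x/3,60+y/3,192)[:2] for x,y in((318,92),(313,256))]; q=p[0]-p[1]; print('bar',np.degrees(np.arctan2(q[1],q[0])),np.linalg.norm(q),np.mean(p,0)@u)
cv2.imwrite('pics/w7.png',shot('wrist')['image'][:,:,::-1])
E
```

```text
lip before 469.78781780309464 472.28498550195354 after 588.4922701416244 588.0251938066788
shelf front rod 729.0296796172456 727.609790782118
lid left/right now 712.6624191746432 708.6712234199158 before 593.4982665544131 592.7841556175924
bar -4.348785854750598 125.68973666589437 714.1670029886476
```

View pics/w7.png

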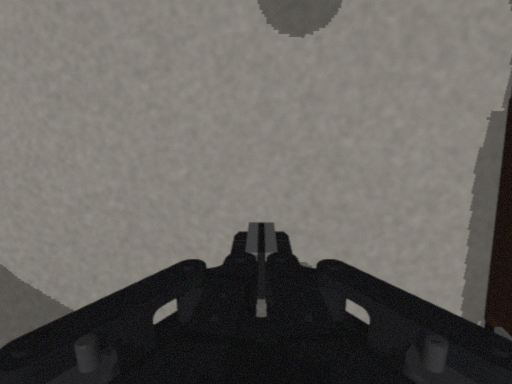

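Travel is about 117 mm, and the stop resisted 27 N. The tool had tilted during that push, so I'll level it and push once more to be sure.

{"fn": "apply_moves", "kwargs": {"commands": [[[0.3,0.4,0,-0.3,-0.2,-0.8],[0.5,0.4,0,-0.3,-0.2,-0.8],[0.7,0.1,0,-0.1,-0.2,-0.2],[0.7,0,0,0,0,0],[0.5,0,0,0,0,0],[0,0,0,0,0,0]]]}}

```text
clock: 16.97
eef_pos: [571.2, -101.6, 41.4]
tool_rot: [-1.579, -0.026, 0.121]
force: [-0.0, -0.7, -0.1]
width: -0.1
```

```bash
python3 st.py
```

```text
16.9667 [ 571.2 -101.6   41.4] [-90.49  -1.52   6.92] F [-0.   -0.69 -0.15] T [ 0.004 -0.027 -0.011] -0.05900448945405187
```

{"fn": "apply_moves", "kwargs": {"commands": [[[0.3,0,-0.15,0,0,0],[0.3,0,-0.1,0,0,0],[0.2,0,0,0,0,0],[0.2,0,0,0,0,0],[0.2,0,0,0,0,0]]]}}

```text
clock: 17.38
eef_pos: [600.2, -106.7, 39.7]
tool_rot: [-1.567, 0.016, 0.12]
force: [-22.6, 0.6, 28.4]
width: -0.1
```

{"fn": "apply_moves", "kwargs": {"commands": [[[0.25,0,0,0,0,0],[0.3,0,0,0,0,-0.1]]]}}

```text
clock: 17.55
eef_pos: [599.1, -106.2, 40.3]
tool_rot: [-1.554, 0.049, 0.115]
force: [-31.3, 0.5, 33.4]
width: -0.5
```

{"fn": "apply_moves", "kwargs": {"commands": [[[0.35,0,0,0,0,-0.2],[0.4,0,0,0,0,-0.2]]]}}

```text
clock: 17.72
eef_pos: [598.3, -105.4, 40.6]
tool_rot: [-1.538, 0.07, 0.109]
force: [-41.2, -0.4, 43.4]
width: -0.3
```

{"fn": "apply_moves", "kwargs": {"commands": [[[-0.3,0,0,0,0,0],[-0.6,0,0,0,0,0],[-0.8,0,0,0,0,0],[-0.8,0,0,0,0,0],[-0.8,-0.5,0,0,0,0],[0,-0.8,0,0,0,0],[0,-0.8,0,0,0,0],[0,0,0,0,0,0]]]}}

```text
clock: 18.38
eef_pos: [456.4, -121.7, 133.9]
tool_rot: [-1.531, 0.092, 0.104]
force: [0.3, 0.7, 0.1]
width: 0.0
```

```bash
python3 - <<'E'
import st
from h import *
import pickle
a,b,c=pickle.load(open('s0.pkl','rb')); d=shot('top'); e=shot('scene')
u=np.array([np.cos(np.radians(7)),np.sin(np.radians(7))])
cv2.imwrite('pics/e8.png',np.vstack([cv2.resize(d['image'][60:200,210:440,::-1],None,fx=2.4,fy=2,interpolation=2)[:,:552],cv2.resize(e['image'][130:300,40:310,::-1],(552,310),interpolation=2)]))
D=lambda p,q:np.abs(p['image'].astype(int)-q['image'])
# bystander image change
for n,p,q,(x0,y0,x1,y1) in(('tin scene',a,e,(236,224,272,278)),('jam scene',a,e,(272,184,302,228)),('box top',b,d,(384,128,424,184)),('tin top',b,d,(212,158,246,196))):
    print(n,D(p,q)[y0:y1,x0:x1].mean())
E
```

```text
18.3833 [ 456.4 -121.7  133.9] [-87.71   5.25   5.99] F [0.33 0.68 0.13] T [-0.043 -0.136 -0.031] 0.03991281295588406
tin scene 1.6718106995884774
jam scene 2.0126262626262625
box top 12.301488095238096
tin top 11.245098039215685
```

View pics/e8.png

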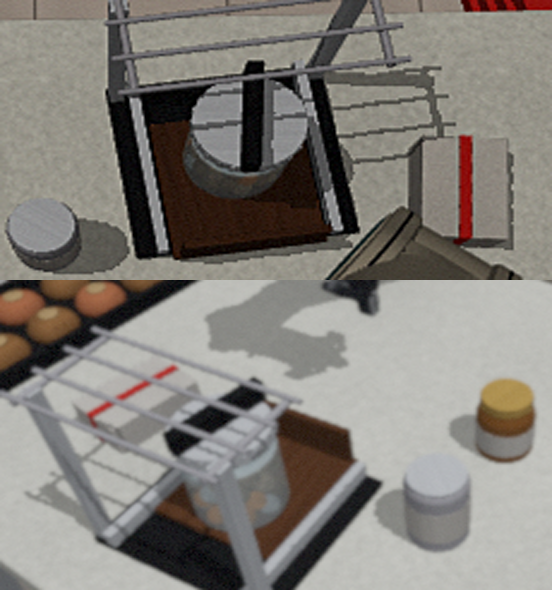

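The tray is home under the shelf, the bar lies along the slide, the bystanders are in place and the gripper is clear. I'll hand in.

```bash
python3 -c "
from cell import finish_job; print(finish_job())"
```

```text
the job is handed in; nothing more can be done
None
```

I tightened the lid until it was snug, pushed the tray home against its stop, and handed the job in at about 18 s of the 58 s allowed. No verdict came back.

- **Lid:** I gripped the bar and turned it clockwise about 71°. After I let go, the wrist camera put the bar at -4.0° against a slide direction of 7.0°. That is about 0.19 rad past gasket contact, within the snug range of 0.1 to 0.3. The torque reading was too noisy to confirm it (0.2 to 0.3 N m, where 0.4 to 0.6 was expected), so I went by the angle.
- **Tray:** It travelled about 117 mm and then stopped hard. It did not move on two further presses, of 27 N and then 41 N. The image measurement from the shelf's front rod put the jar 5 to 7 mm short of home. That is about as large as that measurement's error, so I trusted the contact.
- **Last push:** The wrist force peaked at about 41 N forward with 43 N upward, well below the 120 N wrist limit. I believe only the fingers touched the lip. If the gripper's body was also touching, that push would have gone over its 40 N limit.
- **Bystanders:** The tin, jam jar and gift box look undisturbed. A before-and-after comparison of the scene images showed almost no change at the tin and jam jar. The same check in the top view gave larger differences at the tin and the box. The arm was close to the box there, and the tin's difference is unexplained, though the tin looked unmoved.
- **End state:** The gripper is clear of everything, with about 0 N on the tool.

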